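# Slide a steel sample puck along a loading jig until it drops into its nest

### The job

Take the round steel puck off the square chuck plate, lay it flat on the open end of the loading jig and let go of it. Then slide it gently along between the guide rails, never lifting it off the surface and never forcing it, until you feel it drop into the round pocket; stop there at once and leave it lying flat and fully home in the pocket. Leave the other things on the table where they are.

Things in the scene. Friction and masses are not known exactly. Their poses are not given: they have to be found in the camera images.
- puck: Plain steel disc, 44 mm diameter, 11 mm thick, edges rounded 1 mm, about 120 g (varies by 20 %). Origin at the centre of its underside, z up along its axis. It starts lying flat on the middle of the chuck plate, so its underside is 9 mm above the table.
- chuck_plate: Small white square plate with engraved rings, 68 x 68 x 9 mm, fixed to the table. Origin at the centre of its underside.
- jig: Low metal loading jig fixed to the table, 240 mm long (x), 104 wide (y). Origin on the table under its middle; x runs along the guide from the open loading end (-x) to the pocket (+x), z up. Sliding surface: a dark flat strip 74 mm wide over the whole length, 16 mm above the table. Puck underside in this frame: 16 mm on the strip, 12 mm home in the pocket. Pushing it against the jig with over 25 N fails.
- load_spot (a point): Middle of the open loading end, on the strip's surface (jig x = -88 mm, y = 0). From x = -120 to -58 mm there are no walls. Beyond it two slanted lead-in walls narrow from 72 mm apart at x = -55 mm to 46 mm at x = -20 mm.
- guide_entry (a point): Start of the straight guide, on the strip's surface (jig x = -20 mm, y = 0): two parallel rails 46 mm apart from here to guide_end. Rails and lead-in walls are 8 mm high above the strip. Pushing the puck along takes under 2 N in the guide, up to about 3 N in the lead-in. A clamp knob 35 mm high stands on the +y rail at x = 78 mm.
- guide_end (a point): Far end of the rails, on the strip (jig x = 115 mm, y = 0). The round pocket, 47 mm across, 4 mm deep, is on the centre line with its centre 55 to 95 mm before this point (jig x = 20 to 60 mm); where exactly differs each time and is not measured. The sliding puck drops in by its weight; then the rim blocks it and the push rises sharply, its top 7 mm above the strip.
- tape_roll: Bystander: roll of tape lying flat, 65 mm diameter, 12 mm high; origin under its centre.
- hex_keys: Bystander: set of hex keys in an orange holder, 76 x 60 x 16 mm; origin under its centre.
- objective_case: Bystander: white round case, 41 mm diameter, 53 mm high, upright; origin under its centre.
- screwdriver: Bystander: screwdriver with red handle lying on the table, 136 x 15 x 15 mm; origin under its centre.
- petri_dish: Bystander: shallow glass dish, 61 mm diameter, 14 mm high; origin under its centre.
There are look-alikes about, which are no part of the job. Leave any blue, pink or purple look-alike of the puck alone.

How it is judged (in metres and radians):
On the way:
1. the puck lies flat and released on the open loading end of the jig (on the strip, before the lead-in) (x of puck in the frame of jig between -0.122 and -0.05 m and y of puck in the frame of jig between -0.03 and 0.03 m and z of puck in the frame of jig between 0.0145 and 0.0175 m and angle between puck's own z axis and vertical below 0.06 rad and linear speed of puck below 0.02 m/s and contact force between the fingers and puck below 0.1 N), for 0.2 s.
At the end, for the whole second after the job is handed in: The puck lies at rest in the pocket: its underside 10.5 to 13.5 mm above the jig's origin (home is 12 mm), between the rails (within 6 mm of the centre line, x = 10 to 70 mm), level within 0.06 rad, slower than 10 mm/s (z of puck in the frame of jig between 0.0105 and 0.0135 m and x of puck in the frame of jig between 0.01 and 0.07 m and y of puck in the frame of jig between -0.006 and 0.006 m and angle between puck's own z axis and vertical below 0.06 rad and linear speed of puck below 0.01 m/s); the robot touches nothing.
It fails at once if the puck is lifted more than 4.5 mm off the strip within the lead-in or guide (it must slide there, not be carried) (x of puck in the frame of jig between -0.04 and 0.13 m and y of puck in the frame of jig between -0.05 and 0.05 m and z of puck in the frame of jig between 0.0205 and 0.08 m).
It fails at once if beyond the loading end the puck is pressed or pushed against the jig with more than 25 N (x of puck in the frame of jig above -0.05 m and contact force between puck and jig above 25 N).
It fails at once if the puck is pressed onto the jig with more than 40 N (contact force between puck and jig above 40 N).
It fails at once if a bystander is moved more than 20 mm (distance of any of tape_roll, hex_keys, objective_case, screwdriver, petri_dish from where it was at the start of the episode above 0.02 m).
It also fails if it takes over 58 s, if anything falls off the work surface, if the arm or the gripper's body presses on something with over 40 N, if the wrist force passes 120 N, or if a joint passes its speed limit or range.

### The arm

A 6-joint arm with a two-finger parallel gripper is mounted at the origin on a cart in front of the work surface, level with it; the furniture and walls round the work are solid. World frame = base frame: x ahead of the robot, y to its left, z up, the work surface at z = 0. Lengths are in m, angles in degrees, forces in N, time in s.
With the tool pointing down it reaches from about 0.4 to 0.825 m from the base axis. Payload 7 kg.
Tool frame: the origin (TCP) lies midway between the tips of the shut fingers; the grasp point (between the pads) lies 19 mm behind it (r.grip_point_offset is the z of the grasp point in the tool frame, in m); z points along the fingers, y is the line along which they close (so a half turn about z gives the same grasp; the last joint's range is limited). The gripper opens to 88 mm and grips with 3 to 60 N. Pads are 19 mm wide; open, the fingers measure 130 mm over their backs; the gripper's body (78 mm by 193 mm) begins 47 mm behind the grasp point.
Start: joints at [-56.431, 20.546, 0.682, 0, -70.136, -16.507], TCP at [0.198, -0.645, 0.227] pointing down, gripper open.
Joint ranges: [-176.03, 176.03], [-82.01, 121.73], [-58.28, 71.71], [-173.87, 95.51], [-174.79, -0.11], [-173.66, 173.66]. Speed limits (degrees/s): [136.94, 136.94, 172.46, 180, 180, 180].

### API

Orientations are given as [roll, pitch, yaw] about the fixed x, y, z axes, in that order (R = Rz(yaw) Ry(pitch) Rx(roll)).
In Python, from plant import r, viewer, recognise, outline_of, pinpoint gives the robot as it stands.
- The arm moves only by the tool move_arm, never from a script. Its argument "targets" is a list of rows, each a list of 2 entries, a list of its own where there are three numbers: the shift along the tool's x, y, z in cm, then the turn, a rotation vector about the tool's x, y, z in rad. A call has 1 to 5 rows; each row is the pose to reach, as a shift and turn from the pose commanded when the call began, along the tool's axes at that moment; what a row does not reach only later rows make up. A row lasts 1/8 s, in which the tool goes at most 62.5 mm and 10.7 degrees, less where a joint would pass 70% of its speed; a pose out of reach is approached as far as the arm can. A call with a gripper value outside its range is refused whole. "jaw" is the finger opening in cm, from 0 to 8.76, set as the call begins (left out, the last holds). The fingers move at their own pace and stop on an object; "squeeze" is the grip in N (left out, the last holds). Time passes only in rows, so rows that repeat a pose let the fingers close. It gives the time, the measured TCP pose, the force, the opening and the grip force at its end, in the units of the state.
- r.get_state(): the state, without advancing time (a new reading comes with each control period).
- viewer.capture(name): name is "side" or "top" or "wrist"; returns a dict with "image" (400x640x3 uint8, blue, green, red), "intrinsics" (3x3 intrinsics, pixels), "D" ([k1, k2, p1, p2, k3] as OpenCV has them; the pictures are not rectified), "camera_from_world" (4x4, takes a point from world to camera coordinates). Camera axes: x right, y up, looking along -z (the intrinsics and any distortion apply to the point x, -y, -z); pixel columns grow to the right and rows downward; lengths in m; the calibration is good to about 2 mm. A picture is of the moment at which its call begins. There is no depth.
- r.close_job(): hands the job in; it is judged then, once.
Trained networks look in the newest picture that a camera, given by its name, has taken for a name from the list of things; names that differ only in an ending like _2 or _b are one class to them, and where a whole thing is asked for, a point or a joint stands for the part that bears it (a point fixed in the world has none). Each returns a list of dicts, best first, with "score" (0 to 1); they miss things now and then, are a little off and sometimes report something else, mostly with a low value. They report only what shows in the picture. A call takes as long as a camera call. They do not tell look-alikes from the thing itself.
- recognise(label, camera): "box" ([left, top, right, bottom] in pixels, round what is visible of it).
- outline_of(label, camera): "mask" (400x640 bool, what is visible of it) and "box" ([left, top, right, bottom] in pixels, round what is visible of it).
- pinpoint(label, camera): "location" ([row, column] in pixels: a listed point, or the origin of a listed thing).
The state is a dict: "time_s": time; "joints": joint angles; "qd": joint speeds; "joint_torque": joint torques, N m; "tcp_pos": TCP position; "eef_rot": TCP orientation; "contact_force": force on the tool from outside, world axes, zero at the start; "moment": the same for the moment, N m; "gripper_width": finger opening in m; "gripper_force": force on a finger pad.
Only numpy, scipy, OpenCV 4.12 (cv2) and the standard library are available. Lean on these libraries where they do the work, as an engineer would, in place of code of your own. Each camera call takes 0.05 s, during which the arm holds its last target. There are 200 camera calls.

## Working session

There is one attempt and no reset: what is moved stays moved. The work goes in short steps, Python scripts to look and compute and a tool call to move; the robot and the scene stay as the last step left them, time stands still between calls to the robot, and variables do not carry over. Pictures are saved under pics/ and viewed, at most 10 in all, crops included, and the job is handed in when it is done.

Besides the shell and the picture viewer there is one more tool, called after "Request:" as name(argument=value, ...) on one line, values as JSON. move_arm: Moves the arm, as the interface text tells. Its arguments: {"type":"object","properties":{"targets":{"type":"array","items":{"type":"array"}},"jaw":{"type":"number"},"squeeze":{"type":"number"}},"required":["targets"]}

```bash
mkdir -p pics; cat > h.py <<'E'
import numpy as np, cv2
from plant import r, viewer, recognise, outline_of, pinpoint
F=np.diag([1.,-1,-1])
def cap(n,save=None):
    c=viewer.capture(n)
    if save: cv2.imwrite('pics/'+save,c['image'])
    return c
def back(c,uv,z):
    "pixels (col,row) -> world at height z"
    K=np.array(c['intrinsics']);T=np.array(c['camera_from_world'])
    p=cv2.undistortPoints(np.array(uv,float).reshape(-1,1,2),K,np.array(c['D'],float))[:,0]
    d=(T[:3,:3].T@F@np.c_[p,np.ones(len(p))].T).T
    o=-T[:3,:3].T@T[:3,3]
    return o+d*((z-o[2])/d[:,2])[:,None]
def proj(c,P):
    K=np.array(c['intrinsics']);T=np.array(c['camera_from_world'])
    q=(F@(T[:3,:3]@np.array(P,float).reshape(-1,3).T+T[:3,3:])).T
    return cv2.projectPoints(q,np.zeros(3),np.zeros(3),K,np.array(c['D'],float))[0][:,0]
E
python3 - <<'E'
from h import *
np.set_printoptions(precision=4,suppress=True)
for n in ['top','side']:
    c=cap(n,n+'0.png')
    for l in ['puck','chuck_plate','jig']:
        print(n,l,[(round(d['score'],2),np.round(d['box'])) for d in recognise(l,n)])
    for l,z in [('puck',.009),('chuck_plate',0),('jig',0),('load_spot',.016),('guide_entry',.016),('guide_end',.016),('tape_roll',0),('hex_keys',0),('objective_case',0),('screwdriver',0),('petri_dish',0)]:
        for d in pinpoint(l,n): print(n,l,round(d['score'],2),d['location'],back(c,d['location'][::-1],z)[0])
print(r.get_state(), r.grip_point_offset)
E
```

```text
top puck [(0.69, array([432., 150., 446., 162.])), (0.6, array([401., 145., 415., 159.])), (0.56, array([403., 179., 421., 199.])), (0.52, array([370., 196., 382., 209.]))]
top chuck_plate [(0.75, array([396., 179., 427., 203.]))]
top jig [(0.64, array([261., 189., 355., 229.]))]
top puck 0.73 [203.2, 375.0] [ 0.5231 -0.158   0.009 ]
top puck 0.54 [188.0, 410.1] [ 0.567  -0.2665  0.009 ]
top puck 0.53 [154.0, 405.7] [ 0.6734 -0.2592  0.009 ]
top puck 0.49 [159.6, 437.1] [ 0.6535 -0.3547  0.009 ]
top chuck_plate 0.76 [188.5, 411.3] [ 0.567  -0.2723  0.    ]
top chuck_plate 0.58 [238.4, 222.7] [0.4286 0.3015 0.    ]
top chuck_plate 0.43 [202.3, 267.9] [0.5347 0.1658 0.    ]
top jig 0.79 [208.1, 310.4] [0.5139 0.037  0.    ]
top load_spot 0.7 [208.1, 339.3] [ 0.5099 -0.0498  0.016 ]
top load_spot 0.61 [188.3, 411.1] [ 0.5648 -0.2678  0.016 ]
top guide_entry 0.87 [204.6, 314.0] [0.5222 0.0255 0.016 ]
top guide_end 0.79 [202.4, 267.4] [0.5321 0.1649 0.016 ]
top tape_roll 0.66 [247.8, 384.6] [ 0.3894 -0.1821  0.    ]
top hex_keys 0.63 [152.9, 369.1] [ 0.682  -0.1479  0.    ]
top objective_
[... 1265 characters left out ...]
   ]
side objective_case 0.56 [194.9, 362.7] [0.6737 0.0552 0.    ]
side screwdriver 0.45 [152.9, 281.4] [0.4305 0.3061 0.    ]
side petri_dish 0.91 [317.4, 246.7] [ 0.3717 -0.3303  0.    ]
{'time_s': 1.5, 'joints': array([-56.4307,  20.5464,   0.683 ,   0.0008, -70.1358, -16.5053]), 'qd': array([ 0.006 , -0.0446,  0.0291,  0.0163,  0.0399,  0.093 ]), 'joint_torque': array([  0.0011, -58.238 ,  29.3298,   7.0023,   0.0125,   0.    ]), 'tcp_pos': array([ 0.198 , -0.6453,  0.2266]), 'eef_rot': array([-179.9989,   -0.0005, -162.9357]), 'contact_force': array([ 0.5957,  0.2423, -0.0271]), 'moment': array([0.0298, 0.0108, 0.0168]), 'gripper_force': 0.0, 'gripper_width': 0.087817030164786} -0.0188
```

View pics/top0.png

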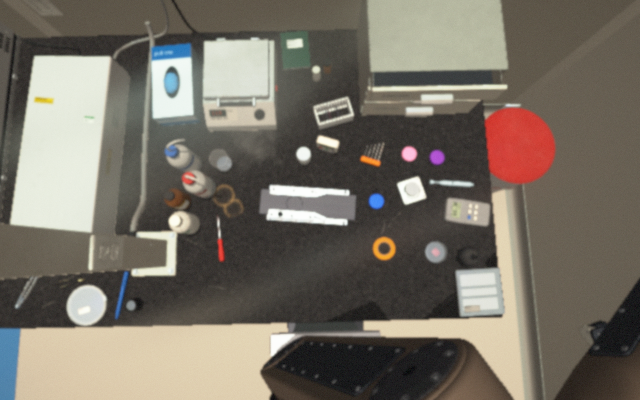

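View pics/side0.png

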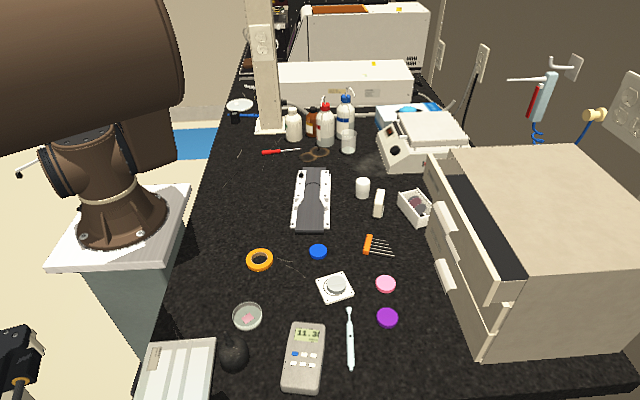

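The puck is the steel one on the white plate, at top px (410,188) and side px (336,285). It sits at about (0.567, -0.268). Blue, pink and purple look-alikes are nearby. The jig is at top px (308,207), its axis running along world +y, with the open end facing the puck.

Request:
move_arm(targets=[[[-46.3, 25.3, 0], [0, 0, 0.386]], [[-46.3, 25.3, 0], [0, 0, 0.386]], [[-46.3, 25.3, 0], [0, 0, 0.386]], [[-46.3, 25.3, 0], [0, 0, 0.386]], [[-46.3, 25.3, 0], [0, 0, 0.386]]], jaw=6.2, squeeze=12)

```text
time_s: 2.12
tcp_pos: [0.4138, -0.424, 0.2269]
eef_rot: [-180.0, 0.0, 174.9]
contact_force: [0.8, -1.0, -0.7]
gripper_width: 0.0618
gripper_force: 0.0
```

Request:
move_arm(targets=[[[-13.6, 16.8, 0], [0, 0, 0]], [[-13.6, 16.8, 0], [0, 0, 0]], [[-13.6, 16.8, 0], [0, 0, 0]], [[-13.6, 16.8, 0], [0, 0, 0]], [[-13.6, 16.8, 0], [0, 0, 0]]])

```text
time_s: 2.75
tcp_pos: [0.5642, -0.2684, 0.2262]
eef_rot: [180.0, -0.0, 175.1]
contact_force: [0.1, 0.1, -1.0]
gripper_width: 0.0621
gripper_force: 0.0
```

```bash
python3 - <<'E'
from h import *
np.set_printoptions(precision=4,suppress=True)
s=r.get_state();print(s['tcp_pos'],s['eef_rot'])
c=cap('wrist','w1.png')
T=np.array(c['camera_from_world']);print(-T[:3,:3].T@T[:3,3],-T[2,:3])
for l,z in [('puck',.009),('chuck_plate',0),('jig',0),('load_spot',.016),('guide_entry',.016),('guide_end',.016)]:
    for d in pinpoint(l,'wrist'): print(l,round(d['score'],2),d['location'],back(c,d['location'][::-1],z)[0])
for d in outline_of('puck','wrist'):
    m=cv2.minEnclosingCircle(np.argwhere(d['mask'])[:,::-1].astype(np.float32))
    print(d['score'],d['box'],back(c,[m[0]],.0145)[0])
E
```

```text
[ 0.5642 -0.2684  0.2262] [179.9968  -0.0145 175.1192]
[ 0.4955 -0.2626  0.3849] [ 0.2567 -0.0206 -0.9663]
puck 0.73 [130.2, 411.2] [ 0.5302 -0.1662  0.009 ]
puck 0.61 [260.2, 327.3] [ 0.67   -0.2651  0.009 ]
puck 0.59 [168.3, 315.2] [ 0.5621 -0.2699  0.009 ]
puck 0.54 [257.9, 251.2] [ 0.6598 -0.3522  0.009 ]
chuck_plate 0.57 [165.3, 318.2] [ 0.5607 -0.2665  0.    ]
chuck_plate 0.32 [106.9, 530.1] [ 0.5161 -0.0351  0.    ]
jig 0.61 [109.2, 599.0] [0.5238 0.0426 0.    ]
jig 0.61 [110.3, 592.7] [0.5246 0.0355 0.    ]
load_spot 0.56 [109.9, 533.2] [ 0.5185 -0.0411  0.016 ]
guide_entry 0.92 [111.7, 596.5] [0.5251 0.0274 0.016 ]
0.91 [295.4, 149.4, 334.2, 193.1] [ 0.5658 -0.2698  0.0145]
0.9 [308.7, 244.6, 342.5, 263.0] [ 0.665  -0.2686  0.0145]
0.7 [393.6, 110.9, 437.2, 151.1] [ 0.5297 -0.1638  0.0145]
0.69 [252.5, 240.8, 271.6, 260.5] [ 0.6505 -0.3388  0.0145]
```

View pics/w1.png

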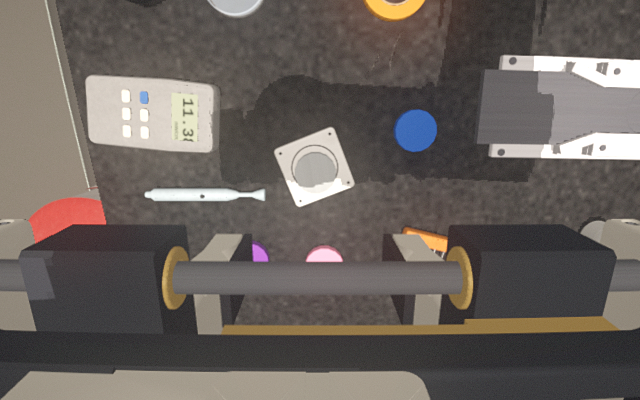

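Request:
move_arm(targets=[[[-0.2, -0.1, 5], [0, 0, 0]], [[-0.2, -0.1, 10.5], [0, 0, 0]], [[-0.2, -0.1, 16], [0, 0, 0]], [[-0.2, -0.1, 19.5], [0, 0, 0]], [[-0.2, -0.1, 21.0], [0, 0, 0]]])

```text
time_s: 3.78
tcp_pos: [0.5633, -0.2716, 0.0145]
eef_rot: [180.0, -0.2, 174.9]
contact_force: [0.1, -0.7, 0.7]
gripper_width: 0.0621
gripper_force: 0.0
```

Request:
move_arm(targets=[[[0, 0, 0.3], [0, 0, 0]], [[0, 0, 0.3], [0, 0, 0]]])

```text
time_s: 4.03
tcp_pos: [0.5657, -0.2717, 0.015]
eef_rot: [-180.0, 0.1, 175.0]
contact_force: [-0.3, 0.3, 0.1]
gripper_width: 0.062
gripper_force: 0.0
```

Request:
move_arm(targets=[[[0, 0, 0], [0, 0, 0]], [[0, 0, 0], [0, 0, 0]], [[0, 0, 0], [0, 0, 0]], [[0, 0, 0], [0, 0, 0]]], jaw=3.5, squeeze=15)

```text
time_s: 4.53
tcp_pos: [0.5652, -0.2713, 0.0144]
eef_rot: [-180.0, 0.1, 175.0]
contact_force: [-1.1, 1.0, 5.7]
gripper_width: 0.0418
gripper_force: 15.0
```

```bash
python3 - <<'E'
from h import *
np.set_printoptions(precision=4,suppress=True)
c=cap('wrist','w2.png')
for d in outline_of('puck','wrist'): print(d['score'],d['box'])
E
```

```text
0.98 [272.3, 203.0, 362.7, 295.8]
```

View pics/w2.png

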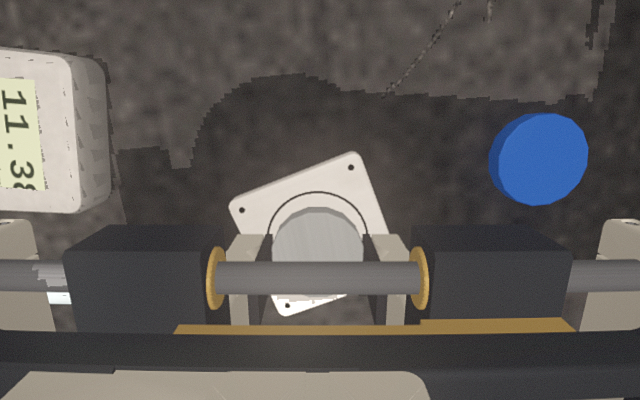

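The fingers are on the steel puck, seen at px (317,250). The width of 41.8 mm and the 5.7 N upward force look odd, so I'll check the puck's position relative to the TCP.

```bash
python3 - <<'E'
from h import *
np.set_printoptions(precision=4,suppress=True)
c=cap('wrist')
s=r.get_state();print(s['tcp_pos'],s['eef_rot'],s['contact_force'],s['gripper_width'],s['moment'])
m=outline_of('puck','wrist')[0]['mask'].astype(np.uint8)
ct=max(cv2.findContours(m,0,1)[0],key=len)[:,0]
for z in (.02,.0145):
    P=back(c,ct,z)[:,:2]
    R=np.array([[np.cos(np.radians(175)),np.sin(np.radians(175))],[np.sin(np.radians(175)),-np.cos(np.radians(175))]])
    q=(P-s['tcp_pos'][:2])@R.T
    print(z,'tool x,y range mm',q.min(0)*1e3,q.max(0)*1e3)
print(proj(c,[s['tcp_pos'][:2].tolist()+[.02]]))
E
```

```text
[ 0.5652 -0.2713  0.0144] [-179.9904    0.0582  174.9658] [-0.4201  2.2623  7.2269] 0.04214478753134227 [ 0.6945  0.3754 -0.0594]
0.02 tool x,y range mm [ -2.8518 -20.8604] [24.0736 21.5841]
0.0145 tool x,y range mm [ -5.4406 -21.6114] [22.453  22.3593]
[[316.6905 256.407 ]]
```

Request:
move_arm(targets=[[[0, 0, 0], [0, 0, 0]], [[0, 0, 0], [0, 0, 0]], [[0, 0, 0.2], [0, 0, 0]], [[0, 0, 0.4], [0, 0, 0]], [[0, 0, 0.4], [0, 0, 0]]], jaw=5.4)

```text
time_s: 5.35
tcp_pos: [0.5646, -0.2713, 0.0094]
eef_rot: [180.0, -0.0, 174.9]
contact_force: [0.5, 0.3, 0.3]
gripper_width: 0.0542
gripper_force: 0.3
```

Request:
move_arm(targets=[[[0, 0, 0], [0, 0, 0]], [[0, 0, 0], [0, 0, 0]], [[0, 0, 0], [0, 0, 0]]], jaw=3.5)

```text
time_s: 5.72
tcp_pos: [0.5647, -0.2713, 0.0095]
eef_rot: [180.0, -0.0, 174.9]
contact_force: [0.3, -0.3, -1.0]
gripper_width: 0.0421
gripper_force: 15.0
```

Request:
move_arm(targets=[[[0, 0, -2], [0, 0, 0]], [[0, 0, -6], [0, 0, 0]], [[0, 4, -10], [0, 0, 0]], [[1, 9, -14], [0, 0, 0]], [[1.2, 14.5, -16], [0, 0, 0]]])

```text
time_s: 6.35
tcp_pos: [0.5656, -0.1249, 0.1717]
eef_rot: [180.0, 0.1, 174.9]
contact_force: [1.7, 0.2, -0.8]
gripper_width: 0.0423
gripper_force: 15.0
```

Request:
move_arm(targets=[[[0, 5, -1.5], [0, 0, 0]], [[0, 9, -3], [0, 0, 0]], [[0, 10.6, -3], [0, 0, 0]], [[0, 10.6, -3], [0, 0, 0]], [[0, 10.6, -3], [0, 0, 0]]])

```text
time_s: 6.98
tcp_pos: [0.5743, -0.021, 0.1988]
eef_rot: [-180.0, -0.1, 174.9]
contact_force: [0.4, 0.6, -1.1]
gripper_width: 0.0423
gripper_force: 15.0
```

```bash
python3 - <<'E'
from h import *
import pickle
np.set_printoptions(precision=4,suppress=True)
s=r.get_state();print(s['tcp_pos'],s['eef_rot'],s['contact_force'],s['gripper_width'])
c=cap('wrist','w3.png');pickle.dump(c,open('w3.pkl','wb'))
for l,z in [('puck',.009),('jig',0),('load_spot',.016),('guide_entry',.016),('guide_end',.016)]:
    for d in pinpoint(l,'wrist'): print(l,round(d['score'],2),d['location'],back(c,d['location'][::-1],z)[0])
c=cap('top');pickle.dump(c,open('t3.pkl','wb'))
E
```

```text
[ 0.5743 -0.021   0.1988] [-179.9717   -0.0829  174.917 ] [ 0.374   0.6483 -1.1489] 0.04225844257136111
puck 0.98 [247.8, 316.7] [ 0.6519 -0.028   0.009 ]
puck 0.63 [145.1, 175.3] [ 0.5318 -0.1572  0.009 ]
jig 0.57 [119.9, 377.4] [0.5258 0.0433 0.    ]
load_spot 0.97 [120.8, 289.1] [ 0.5185 -0.0424  0.016 ]
guide_entry 0.57 [118.7, 360.3] [0.5224 0.0247 0.016 ]
guide_end 0.97 [118.9, 503.2] [0.5337 0.1609 0.016 ]
guide_end 0.35 [121.2, 378.6] [0.5262 0.0418 0.016 ]
```

View pics/w3.png

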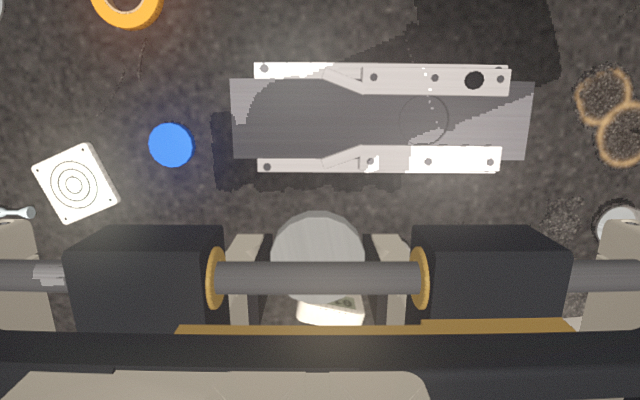

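The jig is in full view. The strip's corners are at about px (230,79), (232,160), (533,83) and (525,160), and the pocket outline is a circle near (424,119).

```bash
python3 - <<'E'
from h import *
import pickle
np.set_printoptions(precision=4,suppress=True)
c=pickle.load(open('w3.pkl','rb'))
P=back(c,[[230,79],[232,160],[533,83],[525,160],[424,119]],.016);print(P)
# fit rigid 2D
M=np.array([[-.12,.037],[-.12,-.037],[.12,.037],[.12,-.037]])
A=M-M.mean(0);B=P[:4,:2]-P[:4,:2].mean(0)
th=np.arctan2((A[:,0]*B[:,1]-A[:,1]*B[:,0]).sum(),(A*B).sum());o=P[:4,:2].mean(0)
R=np.array([[np.cos(th),-np.sin(th)],[np.sin(th),np.cos(th)]])
print('th',np.degrees(th),'o',o,'res mm',(P[:4,:2]-o-M@R.T)*1e3)
print('pocket in jig',(P[4,:2]-o)@R, 'load',o+R@[-.094,0])
g=cv2.imread('pics/w3.png')[40:190,210:560]
cv2.imwrite('pics/w3c.png',cv2.resize(g,None,fx=2.2,fy=2.2,interpolation=3))
E
```

```text
[[ 0.4759 -0.0926  0.016 ]
 [ 0.5506 -0.1016  0.016 ]
 [ 0.5027  0.1883  0.016 ]
 [ 0.5752  0.1844  0.016 ]
 [ 0.5277  0.0848  0.016 ]]
th 84.83752996281265 o [0.5261 0.0446] res mm [[ -2.5265 -21.067 ]
 [ -1.5581 -23.4014]
 [  2.6025  20.8428]
 [  1.4821  23.6256]]
pocket in jig [0.0402 0.002 ] load [ 0.5177 -0.049 ]
```

View pics/w3c.png

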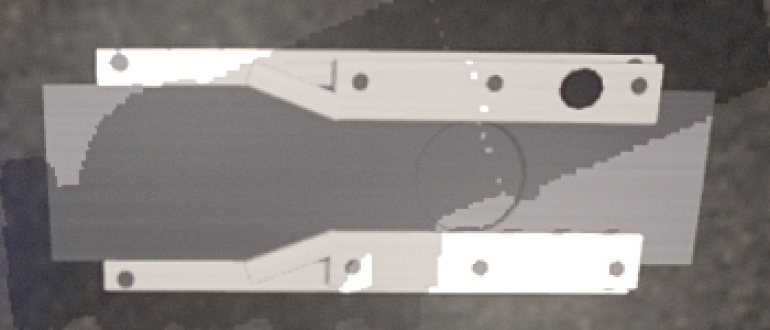

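Request:
move_arm(targets=[[[3, -1.5, 2], [0, 0, 0]], [[5.4, -2.9, 6], [0, 0, 0]], [[5.4, -2.9, 11], [0, 0, 0]], [[5.4, -2.9, 15.5], [0, 0, 0]], [[5.4, -2.9, 17.3], [0, 0, 0]]])

```text
time_s: 7.95
tcp_pos: [0.517, -0.045, 0.0242]
eef_rot: [-179.9, -0.2, 174.9]
contact_force: [0.5, 0.1, -0.1]
gripper_width: 0.0422
gripper_force: 15.0
```

Request:
move_arm(targets=[[[0, 0, 0.2], [0, 0, 0]], [[0, 0, 0.4], [0, 0, 0]], [[0, 0, 0.6], [0, 0, 0]], [[0, 0, 0.75], [0, 0, 0]]])

```text
time_s: 8.45
tcp_pos: [0.519, -0.0443, 0.0198]
eef_rot: [180.0, 0.1, 174.9]
contact_force: [0.4, 0.0, -1.2]
gripper_width: 0.0423
gripper_force: 15.0
```

Request:
move_arm(targets=[[[0, 0, 0.05], [0, 0, 0]], [[0, 0, 0.1], [0, 0, 0]], [[0, 0, 0.15], [0, 0, 0]], [[0, 0, 0.15], [0, 0, 0]]])

```text
time_s: 8.95
tcp_pos: [0.5185, -0.0444, 0.0176]
eef_rot: [-180.0, -0.0, 174.9]
contact_force: [-0.3, -0.6, -1.5]
gripper_width: 0.0426
gripper_force: 15.0
```

Request:
move_arm(targets=[[[0, 0, 0.05], [0, 0, 0]], [[0, 0, 0.1], [0, 0, 0]], [[0, 0, 0.1], [0, 0, 0]]])

```text
time_s: 9.32
tcp_pos: [0.5185, -0.0444, 0.0165]
eef_rot: [-180.0, -0.0, 174.9]
contact_force: [0.2, -0.1, -1.2]
gripper_width: 0.042
gripper_force: 15.0
```

Request:
move_arm(targets=[[[0, 0, 0.04], [0, 0, 0]], [[0, 0, 0.08], [0, 0, 0]], [[0, 0, 0.08], [0, 0, 0]]])

```text
time_s: 9.7
tcp_pos: [0.5186, -0.0444, 0.0163]
eef_rot: [-180.0, 0.0, 175.0]
contact_force: [-1.9, 0.9, 5.7]
gripper_width: 0.0422
gripper_force: 15.7
```

Request:
move_arm(targets=[[[0, 0, 0], [0, 0, 0]], [[0, 0, 0], [0, 0, 0]], [[0, 0, -0.1], [0, 0, 0]], [[0, 0, -0.2], [0, 0, 0]], [[0, 0, -0.2], [0, 0, 0]]], jaw=5.6)

```text
time_s: 10.32
tcp_pos: [0.5183, -0.0445, 0.0176]
eef_rot: [-180.0, -0.0, 174.9]
contact_force: [-0.2, 0.6, 0.5]
gripper_width: 0.0561
gripper_force: 0.0
```

```bash
python3 - <<'E'
from h import *
np.set_printoptions(precision=4,suppress=True)
s=r.get_state();print(s['tcp_pos'],s['eef_rot'],s['contact_force'],s['gripper_width'],s['gripper_force'])
c=cap('wrist','w4.png')
th=np.radians(84.84);R=np.array([[np.cos(th),-np.sin(th)],[np.sin(th),np.cos(th)]]);o=np.array([.5261,.0446])
m=outline_of('puck','wrist')
for d in m: print(d['score'],d['box'])
ct=max(cv2.findContours(m[0]['mask'].astype(np.uint8),0,1)[0],key=len)[:,0]
q=(back(c,ct,.0265)[:,:2]-o)@R
print('jig range mm',q.min(0)*1e3,q.max(0)*1e3,'tcp',(s['tcp_pos'][:2]-o)@R*1e3)
E
```

```text
[ 0.5183 -0.0445  0.0176] [-179.9919   -0.0223  174.9401] [-0.1504  0.555   0.4932] 0.05611415125517122 0.0
0.78 [273.1, 206.1, 363.0, 305.5]
jig range mm [-110.3693   -1.655 ] [-67.7607  22.9231] tcp [-89.4172  -0.2924]
```

View pics/w4.png

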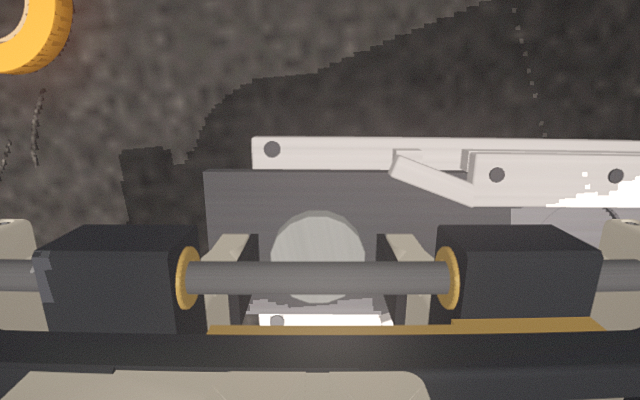

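The puck lies flat and released on the strip at px (318,255), jig (-89, +1) mm. The pocket is expected near jig x = 40. I'll push with the rear finger while the jaw stays loosely open.

Request:
move_arm(targets=[[[0, 0, 0], [0, 0, 0]], [[0, 0, 0], [0, 0, 0]], [[0, 0.3, 0], [0, 0, 0]], [[0, 0.6, 0], [0, 0, 0]], [[0, 1.0, 0], [0, 0, 0]]])

```text
time_s: 11.05
tcp_pos: [0.5194, -0.0343, 0.0178]
eef_rot: [-180.0, -0.0, 174.9]
contact_force: [-0.8, -0.9, 0.9]
gripper_width: 0.0562
gripper_force: 0.5
```

Request:
move_arm(targets=[[[0, 0.4, 0], [0, 0, 0]], [[0, 0.8, 0], [0, 0, 0]], [[0, 1.2, 0], [0, 0, 0]], [[0, 1.6, 0], [0, 0, 0]], [[0, 2.0, 0], [0, 0, 0]]])

```text
time_s: 11.68
tcp_pos: [0.5212, -0.0143, 0.0178]
eef_rot: [-180.0, -0.0, 174.9]
contact_force: [0.2, -1.4, 0.5]
gripper_width: 0.056
gripper_force: 0.5
```

Request:
move_arm(targets=[[[0, 0.4, 0], [0, 0, 0]], [[0, 0.8, 0], [0, 0, 0]], [[0, 1.2, 0], [0, 0, 0]], [[0, 1.6, 0], [0, 0, 0]], [[0, 2.0, 0], [0, 0, 0]]])

```text
time_s: 12.3
tcp_pos: [0.523, 0.0057, 0.0178]
eef_rot: [-180.0, -0.0, 174.9]
contact_force: [-0.2, -0.6, -0.6]
gripper_width: 0.0558
gripper_force: 0.6
```

Request:
move_arm(targets=[[[0, 0.3, 0], [0, 0, 0]], [[0, 0.6, 0], [0, 0, 0]], [[0, 0.9, 0], [0, 0, 0]], [[0, 1.2, 0], [0, 0, 0]], [[0, 1.5, 0], [0, 0, 0]]])

```text
time_s: 12.92
tcp_pos: [0.5243, 0.0205, 0.0178]
eef_rot: [180.0, -0.0, 174.9]
contact_force: [-0.1, -0.7, -0.2]
gripper_width: 0.0559
gripper_force: 0.6
```

Request:
move_arm(targets=[[[0, 0.3, 0], [0, 0, 0]], [[0, 0.6, 0], [0, 0, 0]], [[0, 0.9, 0], [0, 0, 0]], [[0, 1.2, 0], [0, 0, 0]], [[0, 1.5, 0], [0, 0, 0]]])

```text
time_s: 13.55
tcp_pos: [0.5256, 0.0354, 0.0178]
eef_rot: [180.0, 0.0, 174.9]
contact_force: [-0.6, -0.7, 0.7]
gripper_width: 0.0561
gripper_force: 0.6
```

```bash
cat > chk.py <<'E'
from h import *
np.set_printoptions(precision=4,suppress=True)
s=r.get_state();print(s['time_s'],s['tcp_pos'],s['contact_force'],s['gripper_width'],s['gripper_force'])
th=np.radians(84.84);R=np.array([[np.cos(th),-np.sin(th)],[np.sin(th),np.cos(th)]]);o=np.array([.5261,.0446])
c=cap('wrist')
m=outline_of('puck','wrist')[0]; print(m['score'],m['box'])
ct=max(cv2.findContours(m['mask'].astype(np.uint8),0,1)[0],key=len)[:,0]
q=(back(c,ct,.0265)[:,:2]-o)@R
print('jig range mm',q.min(0)*1e3,q.max(0)*1e3,'tcp',(s['tcp_pos'][:2]-o)@R*1e3)
E
python3 chk.py
```

```text
13.55 [0.5256 0.0354 0.0178] [-0.6074 -0.7448  0.7352] 0.056089717066926455 0.579961147159338
0.95 [254.8, 205.0, 351.6, 301.4]
jig range mm [-37.046   -1.6549] [ 6.429  24.2573] tcp [-9.2045 -0.2827]
```

Request:
move_arm(targets=[[[0, 0.3, 0], [0, 0, 0]], [[0, 0.6, 0], [0, 0, 0]], [[0, 0.9, 0], [0, 0, 0]], [[0, 1.2, 0], [0, 0, 0]], [[0, 1.5, 0], [0, 0, 0]]])

```text
time_s: 14.28
tcp_pos: [0.5269, 0.0505, 0.0178]
eef_rot: [-180.0, 0.0, 175.0]
contact_force: [-0.1, -0.3, -0.2]
gripper_width: 0.0559
gripper_force: 0.6
```

Request:
move_arm(targets=[[[0, 0.3, 0], [0, 0, 0]], [[0, 0.6, 0], [0, 0, 0]], [[0, 0.9, 0], [0, 0, 0]], [[0, 1.2, 0], [0, 0, 0]], [[0, 1.4, 0], [0, 0, 0]]])

```text
time_s: 14.9
tcp_pos: [0.5282, 0.0644, 0.0178]
eef_rot: [180.0, 0.0, 175.0]
contact_force: [-0.1, -1.2, 0.4]
gripper_width: 0.0556
gripper_force: 0.7
```

Request:
move_arm(targets=[[[0, 0.15, 0], [0, 0, 0]], [[0, 0.3, 0], [0, 0, 0]], [[0, 0.45, 0], [0, 0, 0]], [[0, 0.6, 0], [0, 0, 0]], [[0, 0.75, 0], [0, 0, 0]]])

```text
time_s: 15.52
tcp_pos: [0.5288, 0.0717, 0.0178]
eef_rot: [-180.0, -0.0, 174.9]
contact_force: [0.1, -1.9, 1.0]
gripper_width: 0.0557
gripper_force: 0.7
```

Request:
move_arm(targets=[[[0, 0.1, 0], [0, 0, 0]], [[0, 0.2, 0], [0, 0, 0]], [[0, 0.3, 0], [0, 0, 0]], [[0, 0.4, 0], [0, 0, 0]], [[0, 0.5, 0], [0, 0, 0]]])

```text
time_s: 16.15
tcp_pos: [0.5293, 0.0767, 0.0178]
eef_rot: [-180.0, 0.0, 174.9]
contact_force: [0.3, -1.2, 1.5]
gripper_width: 0.056
gripper_force: 0.8
```

Request:
move_arm(targets=[[[0, 0.1, 0], [0, 0, 0]], [[0, 0.2, 0], [0, 0, 0]], [[0, 0.3, 0], [0, 0, 0]], [[0, 0.4, 0], [0, 0, 0]], [[0, 0.5, 0], [0, 0, 0]]])

```text
time_s: 16.77
tcp_pos: [0.5297, 0.0817, 0.0178]
eef_rot: [-180.0, -0.0, 174.9]
contact_force: [-0.3, -1.7, 1.4]
gripper_width: 0.0562
gripper_force: 1.0
```

```bash
python3 chk.py
```

```text
16.775 [0.5297 0.0817 0.0178] [-0.3466 -1.6516  1.3859] 0.056156847489451586 0.9753591567277908
0.93 [256.8, 206.8, 350.4, 301.6]
jig range mm [ 9.3953 -1.2254] [52.5443 24.2876] tcp [37.231  -0.2453]
```

Request:
move_arm(targets=[[[0, 0.08, 0], [0, 0, 0]], [[0, 0.16, 0], [0, 0, 0]], [[0, 0.24, 0], [0, 0, 0]], [[0, 0.32, 0], [0, 0, 0]], [[0, 0.4, 0], [0, 0, 0]]])

```text
time_s: 17.5
tcp_pos: [0.53, 0.0856, 0.0178]
eef_rot: [-180.0, -0.0, 174.9]
contact_force: [0.2, -1.0, 0.9]
gripper_width: 0.0561
gripper_force: 0.5
```

Request:
move_arm(targets=[[[0, 0.06, 0], [0, 0, 0]], [[0, 0.12, 0], [0, 0, 0]], [[0, 0.18, 0], [0, 0, 0]], [[0, 0.24, 0], [0, 0, 0]]])

```text
time_s: 18.0
tcp_pos: [0.5302, 0.0881, 0.0177]
eef_rot: [-180.0, -0.0, 174.9]
contact_force: [-0.4, -0.7, 0.5]
gripper_width: 0.0562
gripper_force: 0.3
```

Request:
move_arm(targets=[[[0, 0.05, 0], [0, 0, 0]], [[0, 0.1, 0], [0, 0, 0]], [[0, 0.15, 0], [0, 0, 0]]])

```text
time_s: 18.38
tcp_pos: [0.5304, 0.0895, 0.0178]
eef_rot: [-180.0, 0.0, 174.9]
contact_force: [1.1, -2.1, 0.5]
gripper_width: 0.0562
gripper_force: 0.5
```

```bash
python3 chk.py
```

```text
18.375 [0.5304 0.0895 0.0178] [ 1.0513 -2.0666  0.4589] 0.056201680304813734 0.5485149845480919
0.88 [256.6, 204.4, 347.8, 296.5]
jig range mm [17.6328 -1.7333] [59.9121 24.7469] tcp [45.0683 -0.2473]
```

Request:
move_arm(targets=[[[0, 0.05, 0], [0, 0, 0]], [[0, 0.1, 0], [0, 0, 0]], [[0, 0.1, 0], [0, 0, 0]]])

```text
time_s: 18.85
tcp_pos: [0.5304, 0.0905, 0.0178]
eef_rot: [-180.0, -0.0, 174.9]
contact_force: [-0.3, -1.4, 0.8]
gripper_width: 0.0559
gripper_force: 0.6
```

```bash
sed -i "s/c=cap('wrist')/c=cap('wrist','last.png')/" chk.py; python3 chk.py; python3 -c "
import cv2;g=cv2.imread('pics/last.png')[180:320,180:460];cv2.imwrite('pics/w5c.png',cv2.resize(g,None,fx=2.8,fy=2.8,interpolation=3))"
```

```text
18.85 [0.5304 0.0905 0.0178] [-0.3318 -1.382   0.7651] 0.05587584493401956 0.5641086213290691
0.79 [256.1, 205.1, 347.6, 298.5]
jig range mm [18.6743 -1.7117] [61.4141 24.7603] tcp [46.092  -0.1962]
```

View pics/w5c.png

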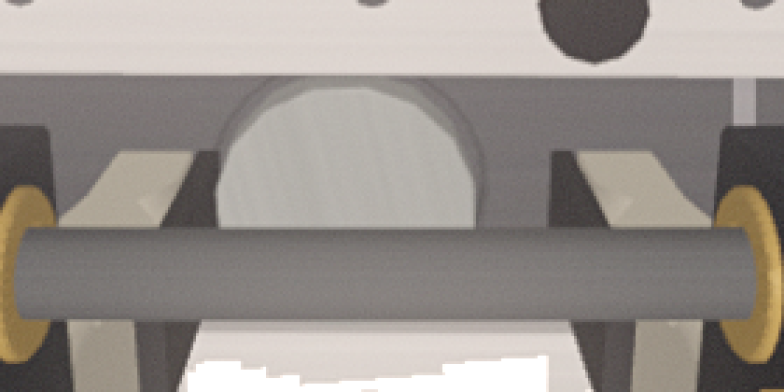

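The puck, its visible arc at about px (218–475, 85–225) in the crop, is almost concentric with the pocket outline. There's still a gap on the right, so I'll continue in small steps.

Request:
move_arm(targets=[[[0, 0.04, 0], [0, 0, 0]], [[0, 0.08, 0], [0, 0, 0]], [[0, 0.12, 0], [0, 0, 0]]])

```text
time_s: 19.32
tcp_pos: [0.5305, 0.0917, 0.0178]
eef_rot: [-180.0, -0.0, 174.9]
contact_force: [0.4, -2.8, 1.0]
gripper_width: 0.0561
gripper_force: 0.8
```

Request:
move_arm(targets=[[[0, 0.04, 0], [0, 0, 0]], [[0, 0.08, 0], [0, 0, 0]], [[0, 0.08, 0], [0, 0, 0]]])

```text
time_s: 19.7
tcp_pos: [0.5307, 0.0925, 0.0178]
eef_rot: [180.0, 0.0, 174.9]
contact_force: [-0.3, -1.7, 1.1]
gripper_width: 0.056
gripper_force: 0.7
```

Request:
move_arm(targets=[[[0, 0.04, 0], [0, 0, 0]], [[0, 0.08, 0], [0, 0, 0]], [[0, 0.08, 0], [0, 0, 0]]])

```text
time_s: 20.08
tcp_pos: [0.5305, 0.0929, 0.0178]
eef_rot: [-180.0, -0.0, 174.9]
contact_force: [-0.1, -5.0, 2.1]
gripper_width: 0.0561
gripper_force: 2.3
```

```bash
python3 chk.py
```

```text
20.075 [0.5305 0.0929 0.0178] [-0.1069 -5.0044  2.1099] 0.05608846670523058 2.270125150680542
0.68 [260.7, 202.5, 350.8, 262.6]
jig range mm [21.5833 -1.459 ] [63.3607 24.4999] tcp [48.5324 -0.0585]
```

The push rose sharply to 5 N, so I'm stopping, backing off and looking.

Request:
move_arm(targets=[[[0, -0.3, 0], [0, 0, 0]], [[0, -0.6, 0], [0, 0, 0]], [[0, -0.6, -2], [0, 0, 0]], [[0, -0.6, -7], [0, 0, 0]], [[4, -0.6, -12], [0, 0, 0]]])

```text
time_s: 20.8
tcp_pos: [0.4927, 0.0912, 0.1377]
eef_rot: [180.0, 0.0, 174.9]
contact_force: [-0.2, 0.3, 1.3]
gripper_width: 0.056
gripper_force: 0.0
```

Request:
move_arm(targets=[[[-5, 0, -3], [0, 0, 0]], [[-8, 0, -3], [0, 0, 0]], [[-8, 0, -3], [0, 0, 0]], [[-8, 0, -3], [0, 0, 0]]])

```text
time_s: 21.3
tcp_pos: [0.5703, 0.0836, 0.1659]
eef_rot: [-180.0, -0.1, 174.9]
contact_force: [-0.8, -0.7, -0.7]
gripper_width: 0.0555
gripper_force: 0.0
```

```bash
python3 chk.py; python3 -c "
import cv2;g=cv2.imread('pics/last.png')[30:230,150:470];cv2.imwrite('pics/w6c.png',cv2.resize(g,None,fx=2.5,fy=2.5,interpolation=3))"
```

```text
21.3 [0.5703 0.0836 0.1659] [-0.8104 -0.6827 -0.6923] 0.05553025056293827 0.0
0.93 [23.7, 142.9, 77.0, 188.6]
jig range mm [-214.1933  -41.1799] [-165.4241    0.1205] tcp [ 42.7715 -40.5116]
```

View pics/w6c.png

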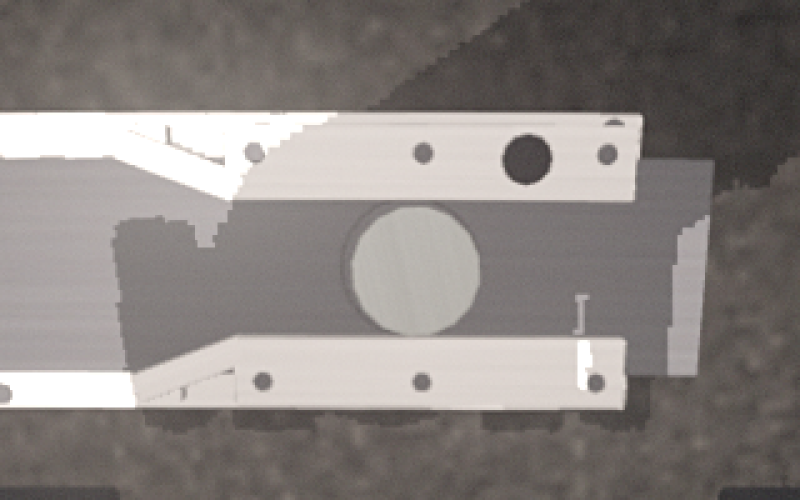

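The puck, seen centred at about px (415,270) in the crop, sits inside the pocket against the far rim with a crescent gap on the near side, as expected when it is home. The gripper is clear of everything.

```bash
python3 -c "
from plant import r
print(r.close_job())"
```

```text
the job is handed in; nothing more can be done
None
```

I laid the puck on the loading end, released it, and slid it along the guide until the push jumped to about 5 N near jig x = 40 mm. The last wrist picture shows it inside the pocket against the far rim. I didn't measure its height or level. The gripper was clear of everything when I handed the job in at about 21 s.

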